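Hang a plating electrode from the crossbar with an S-hook

ROBOT

A 6-joint arm with a two-finger parallel gripper is mounted at the origin on the work surface. World frame = base frame: x ahead of the robot, y to its left, z up, the work surface at z = 0. Lengths are in m, angles in rad, forces in N, time in s.
With the tool pointing down it reaches from about 0.3 to 0.875 m from the base axis. Payload 6.4 kg.
Tool frame: the origin (TCP) lies midway between the tips of the shut fingers; the grasp point (between the pads) lies 19 mm behind it (ctrl.pinch_z is the distance from the TCP to the grasp point, in m); z points along the fingers, y is the line along which they close (so a half turn about z gives the same grasp; the last joint's range is limited). The gripper opens to 85 mm and grips with 20 to 120 N. Pads are 22 mm wide; open, the fingers measure 114 mm over their backs; the gripper's body (76 mm by 85 mm) begins 54 mm behind the grasp point. The pads swing forward as they close: fully open they stand 13 mm farther back than shut.
Start: joints at [0.976, 0.181, 1.607, -0, 1.354, -0.206], TCP at [0.218, 0.532, 0.231] pointing down, gripper open.
Joint ranges: [-2.99, 2.99], [-0.89, 2.07], [0.3, 2.58], [-1.14, 4.28], [0, 2.63], [-3.12, 3.12]. Speed limits (rad/s): [2.57, 2.57, 3.01, 3.14, 3.14, 3.14].

INTERFACE

Orientations are given as a unit quaternion [w, x, y, z].
In Python, from bench import ctrl gives the robot as it stands.
- The arm moves only by the tool apply_moves, never from a script. Its argument "moves" is a list of rows, each an object with "jaw": the opening, from 0 (shut) to 1 (fully open); "offset": the shift along the tool's x, y, z in mm, a list of three; "rot": the turn, a rotation vector about the tool's x, y, z in degrees, a list of three. In form: [{"jaw": jaw, "offset": [dx, dy, dz], "rot": [ax, ay, az]}, ...]. A call has exactly 5 rows; each row shifts and turns the commanded pose from where the row before left it, along the tool's axes as they then stand; what a row does not reach is not made up. A row lasts 1/8 s, in which the tool goes at most 62.5 mm and 10.7 degrees, less where a joint would pass 70% of its speed; a pose out of reach is approached as far as the arm can. A call is refused whole if a number of a shift passes 62.5 or a number of a turn 10.7, either way. A call with a gripper value outside its range is refused whole. The fingers move at their own pace and stop on an object; the grip force is fixed at half the most. Time passes only in rows, so rows that do not move let the fingers close, or fill a call up. It gives the time, the measured TCP pose, the force, the opening and the grip force at its end, in the units of the state.
- ctrl.get_obs(): the state, without advancing time (a new reading comes with each control period).
- ctrl.camera(name): name is "scene" or "top" or "wrist"; returns (picture, depth): 480x640x3 uint8, red, green, blue; 480x640 float32, m along the optical axis (not along the pixel's ray), 0 where there is no reading.
- ctrl.camera_params(name): a dict with "K" (3x3 intrinsics, pixels), "cam_to_world" (4x4, takes a point from camera to world coordinates); the wrist camera has in their place "mount" (4x4, takes a point from camera to tool coordinates, whose origin is the TCP and whose axes are the flange's). Camera axes: x right, y down, z forward; pixel columns grow to the right and rows downward; lengths in m; the calibration is good to about 2 mm. A picture is of the moment at which its call begins: read the wrist's pose just before it. camera_params takes no time and is no camera call.
- ctrl.hand_in(): hands the job in; it is judged then, once.
Trained networks look in the newest picture that a camera, given by its name, has taken for a name from the list of things; names that differ only in an ending like _2 or _b are one class to them, and where a whole thing is asked for, a point or a joint stands for the part that bears it (a point fixed in the world has none). Each returns a list of dicts, best first, with "score" (0 to 1); they miss things now and then, are a little off and sometimes report something else, mostly with a low value. They report only what shows in the picture. A call takes as long as a camera call. They do not tell look-alikes from the thing itself.
- ctrl.outline_of(camera, target): "region" (480x640 bool, what is visible of it) and "position" ([column, row] in pixels, amid what is visible of it).
The state is a dict: "time_s": time; "q": joint angles; "dq": joint speeds; "joint_efforts": joint torques, N m; "eef_pos": TCP position; "eef_rot": TCP orientation; "wrist_force": force on the tool from outside, world axes, zero at the start; "torque": the same for the moment, N m; "opening": opening from 0.0 (shut) to 1.0 (fully open); "grasp_force": force on a finger pad.
Only numpy, scipy, OpenCV 4.12 (cv2) and the standard library are available. Lean on these libraries where they do the work, as an engineer would, in place of code of your own. Each camera call takes 0.05 s, during which the arm holds its last target. There are 200 camera calls.

TASK

Take the S-hook off the crossbar by its red grip, work its lower arm, from the side facing the robot, through the hole in the steel clip of the copper plate standing in the rack, lift the plate out on the hook and hang the hook back over the crossbar so that the plate hangs still and free below it. Feel for the hole gently: never press the hook against the plate with more than 15 N, and do not touch the plate with the gripper. Leave the beaker, the meter and the jar where they are.

Things in the scene. Friction and masses are not known exactly. Their poses are not given: they have to be found in the camera images.
- stand: Fixed stand: tray 100 x 270 mm with a 14 mm rim, two 12 mm copper rods at y = -120 and +120 mm, 240 mm tall, and between them a white crossbar along y, 12 mm wide (x), 10 mm thick, top 230 mm above the table, right over the origin line. Origin: centre of the tray's underside; x across the bar, roughly away from the robot, z up.
- bar_mid (a point): Middle of the crossbar's top face; axes as the stand's. To come off or go onto the bar the hook is raised 16 to 26 mm above its seat and moved along the hook's x: off towards +x (away from the robot), on towards -x, then lowered.
- rack: Fixed blue plate rack, 100 x 130 mm, 40 mm tall, with three slots along y (6 mm wide, 30 mm deep, floor 10 mm above the table) at x = -22, 0 and +22 mm. Origin: centre of the underside; x across the slots, roughly away from the robot.
- plate: Loose copper plate, about 0.2 kg, 4 mm thick (x), 84 wide (y), 80 tall (z), upright in the rack's middle slot with 1 mm play each side (it can lean, and wedges if pulled up askew). Origin: centre of the lower edge; x normal to it, away from the robot. On its top edge rides a steel clip: a sheet 3 mm thick in its plane, 56 wide, z = 80 to 110, with a round 10.5 mm hole along x at z = 95, mid-width.
- clip_mid (a point): Point on the plate at the hole's height, 95 mm above its lower edge, mid-width and mid-thickness. The clip was slid along the edge by hand: the hole's centre lies anywhere up to 12 mm to either side of this point along the plate's y. No measured pose tells where: find it by sight or feel (the clip slides only against 6 N of friction).
- hook: Loose steel S-hook, 80 g, flat in its x-z plane, x roughly away from the robot, hanging over the crossbar. Origin: underside of the upper bow, on the bar's top. The bow is a 10 mm wide strap, 20 mm clear between its legs: short leg at x = -12 mm down to z = -14, long leg at x = 12 down to z = -33. A 4 mm wire slants on to (x, z) = (-8, -78), round a crook at (-3, -90).
- hook_tip (a point): Tip of the hook's lower arm, at x = 29.8, z = -67 mm from the hook's origin. The arm is straight 4 mm wire, 40 mm long from the crook at (-3, -90), rising at 35 degrees towards the hook's +x. Pushed along its own slope, forward and up, it passes the plate's hole without turning.
- hook_grip (a point): Where to grip the hook: middle of the red block on top of the bow, 30 mm above the hook's origin. The block is 26 (x) x 20 (y) mm and spans z = 4 to 48 mm above that origin.
- beaker: Small empty glass beaker, 72 mm wide, 85 mm tall; origin: centre of the underside. Bystander.
- meter: Grey hand multimeter lying on its back, 150 x 78 x 34 mm; origin: centre of the underside. Bystander.
- jar: Amber jar, 50 mm wide, 60 mm tall; origin: centre of the underside. Bystander.
Things that resemble listed ones, but are neither listed nor needed, are in the scene too. What is shaped like the hook but green is not meant.

How it is judged:
By the outcome, as a careful person would: the job done as asked, in the order asked, and still so for the second after the job is handed in, with the robot touching nothing.
It also fails if it takes over 72 s, if anything falls off the work surface, if the arm or the gripper's body presses on something with over 40 N, if the wrist force passes 120 N, or if a joint passes its speed limit or range.

## Working session

There is one attempt and no reset: what is moved stays moved. The work goes in short steps, Python scripts to look and compute and a tool call to move; the robot and the scene stay as the last step left them, time stands still between calls to the robot, and variables do not carry over. Pictures are saved under pics/ and viewed, at most 10 in all, crops included, and the job is handed in when it is done.

Besides the shell and the picture viewer there is one more tool, called after ">>>" as name(argument=value, ...), one argument or row to a line, values as JSON. apply_moves: Moves the arm, as the interface text tells. Its arguments: {"type":"object","properties":{"moves":{"type":"array"}},"required":["moves"]}

```bash
ls; mkdir -p pics; cat > h.py <<'E'
import numpy as np, cv2
from bench import ctrl
from scipy.spatial.transform import Rotation as R
def q2R(q): return R.from_quat([q[1],q[2],q[3],q[0]]).as_matrix()
def T(cam,o=None):
    p=ctrl.camera_params(cam)
    if 'cam_to_world' in p: return np.array(p['K']),np.array(p['cam_to_world'])
    o=o or ctrl.get_obs(); M=np.eye(4); M[:3,:3]=q2R(o['eef_rot']); M[:3,3]=o['eef_pos']
    return np.array(p['K']),M@np.array(p['mount'])
def cloud(depth,K,M):
    v,u=np.indices(depth.shape); z=depth
    P=np.stack([(u-K[0,2])/K[0,0]*z,(v-K[1,2])/K[1,1]*z,z],-1)
    W=P@M[:3,:3].T+M[:3,3]; W[z<=0]=np.nan; return W
def proj(p,K,M):
    c=M[:3,:3].T@(np.array(p)-M[:3,3]); return K[:2,:2]@(c[:2]/c[2])+K[:2,2]
def save(n,im): cv2.imwrite('pics/'+n,cv2.cvtColor(im,cv2.COLOR_RGB2BGR))
E
python3 - <<'E'
from h import *
ims=[]
print({k:np.round(v,3) for k,v in ctrl.get_obs().items()})
for c in ['scene','top']:
    im,d=ctrl.camera(c); K,M=T(c); W=cloud(d,K,M); np.savez(c+'0.npz',im=im,W=W,K=K,M=M); ims.append(im)
    print(c,M.round(3).tolist(),K[0,0])
    for t in ['stand','rack','plate','hook','hook_grip','beaker','meter','jar']:
        for r in ctrl.outline_of(c,t)[:3]:
            reg=r['region']; print(t,round(r['score'],2),np.round(r['position']),reg.sum(),np.nanmedian(W[reg],0).round(3),im[reg].mean(0).round())
print(ctrl.camera_params('wrist'))
save('a.png',cv2.resize(ims[0],(800,600))); save('b.png',ims[1])
E
```

```text
pics
{'time_s': np.float64(0.0), 'q': array([ 0.976,  0.182,  1.608,  0.   ,  1.354, -0.206]), 'dq': array([-0.002,  0.   , -0.   ,  0.001,  0.002,  0.001]), 'joint_efforts': array([-2.0000e-03, -4.4489e+01, -3.5132e+01, -1.0000e-03,  1.0000e-02,
        0.0000e+00]), 'eef_pos': array([0.218, 0.532, 0.23 ]), 'eef_rot': array([-0.   ,  0.193,  0.981, -0.001]), 'wrist_force': array([-0.83 , -0.292,  0.248]), 'torque': array([ 0.067, -0.012, -0.02 ]), 'grasp_force': np.float64(0.0), 'opening': np.float64(1.001)}
scene [[0.52, 0.469, -0.714, 1.2], [0.854, -0.298, 0.426, -0.395], [-0.013, -0.831, -0.556, 0.652], [0.0, 0.0, 0.0, 1.0]] 487.31135039501197
stand 0.73 [244. 311.] 9571 [ 0.566 -0.183  0.008] [121. 111. 102.]
rack 0.85 [402. 268.] 2182 [0.606 0.148 0.034] [ 57.  66. 100.]
plate 0.96 [397. 238.] 1067 [0.575 0.164 0.075] [96. 77. 67.]
hook 0.8 [238. 424.] 1088 [ 0.763 -0.28   0.016] [ 68. 100.  62.]
hook 0.65 [227. 221.] 608 [ 0.578 -0.198  0.254] [100.  56.  50.]
hook_grip 0.81 [226. 216.] 689 [ 0.577 -0.197  0.253] [100.  57.  52.]
hook_grip 0.68 [236. 433.] 901 [ 0.765 -0.284  
[... 866 characters left out ...]
eaker 0.84 [246. 320.] 1025 [0.413 0.15  0.016] [83. 85. 77.]
meter 0.62 [313. 309.] 2690 [0.438 0.009 0.034] [55. 63. 55.]
jar 0.79 [390. 321.] 472 [ 0.402 -0.148  0.059] [111. 105.  94.]
{'K': array([[381.12363097,   0.        , 322.22223508],
       [  0.        , 381.12363097, 241.03511371],
       [  0.        ,   0.        ,   1.        ]]), 'mount': array([[-4.11516188e-04, -9.64043239e-01, -2.65745112e-01,
         6.69311120e-02],
       [ 9.99998078e-01,  1.12656047e-04, -1.95721643e-03,
         5.15745395e-04],
       [ 1.91677906e-03, -2.65745407e-01,  9.64041340e-01,
        -1.43142783e-01],
       [ 0.00000000e+00,  0.00000000e+00,  0.00000000e+00,
         1.00000000e+00]])}
```

View pics/a.png

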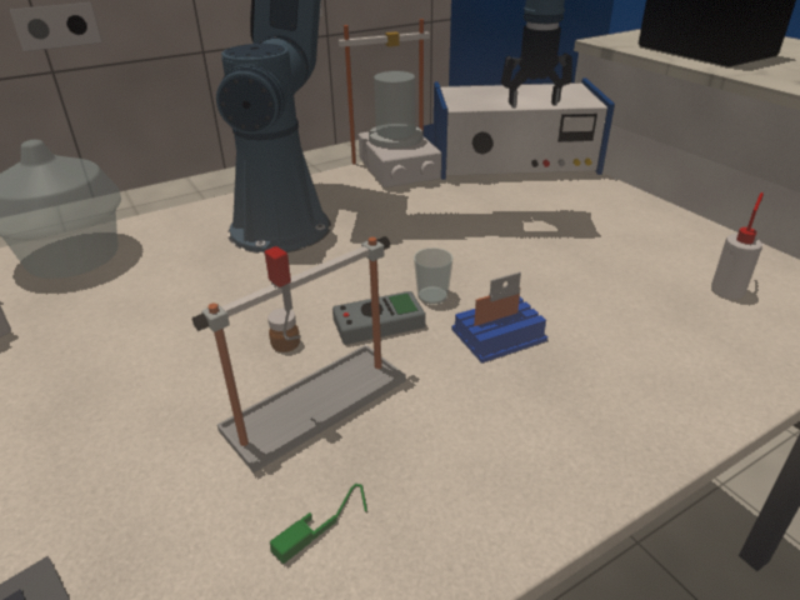

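View pics/b.png

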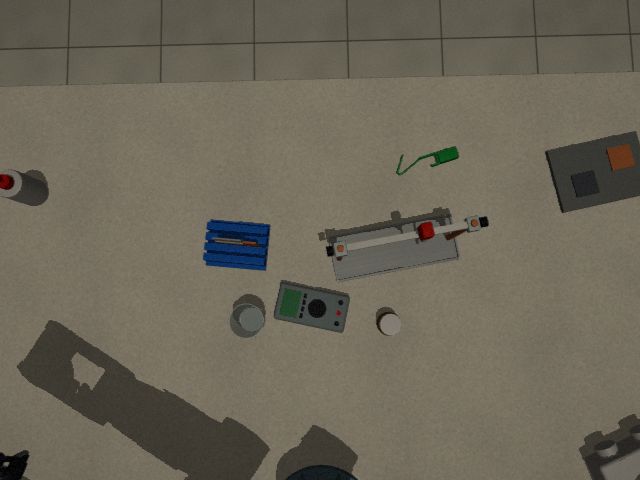

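The red hook hangs on the bar at (278,268) in a.png. A green look-alike lies on the table at (305,535). The task wants the red one, so I'll confirm it in a crop. The clip's hole shows near (503,287).

```bash
python3 - <<'E'
from h import *
a=np.load('scene0.npz'); b=np.load('top0.npz')
im=a['im']
c1=cv2.resize(im[185:285,180:310],(520,400),interpolation=cv2.INTER_CUBIC)
c2=cv2.resize(im[205:295,355:445],(400,400),interpolation=cv2.INTER_CUBIC)
save('c.png',cv2.resize(np.hstack([c1,c2]),(800,348)))
def line(P):
    m=np.median(P,0); u,s,vt=np.linalg.svd(P-P.mean(0)); return P.mean(0),vt[0]
def rect(P):
    r=cv2.minAreaRect((P[:,:2]*1000).astype(np.float32)); return np.round(r[0],1),np.round(r[1],1),round(r[2],2)
for n,D in (('scene',a),('top',b)):
    W=D['W']; I=D['im'].astype(int)
    x,y,z=W[...,0],W[...,1],W[...,2]
    m=(z>.22)&(z<.24)&(abs(x-.56)<.1)&(y>-.32)&(y<-.04)&(I.min(-1)>75)
    P=W[m]; print(n,'bar',m.sum(),line(P)[0].round(4),np.degrees(np.arctan2(line(P)[1][0],line(P)[1][1])).round(2),P[:,2].mean())
    m=(I[...,0]>2.2*I[...,1])&(z>.2)&(abs(x-.57)<.06)&(abs(y+.195)<.05)
    P=W[m]; print('grip',m.sum(),P.min(0).round(4),P.max(0).round(4))
    P=P[P[:,2]>P[:,2].max()-.006]; print(' griptop',len(P),rect(P),P.mean(0).round(4))
    near=(abs(x-.58)<.12)&(abs(y-.165)<.12)
    m=near&(I[...,2]>1.4*I[...,0])&(z>.033)&(z<.046); print('rack top',m.sum(),rect(W[m]),W[m][:,2].mean())
    m=near&(z>.055)&(z<.14); P=W[m]; L=line(P[:,:2]); print('plate',len(P),L[0].round(4),np.degrees(np.arctan2(L[1][0],L[1][1])).round(2),P[:,2].max(), rect(P))
    m2=m&(z>.092); P=W[m2]; print('clip',len(P),rect(P),P.mean(0).round(4),P.max(0).round(4))
E
```

```text
scene bar 1457 [ 0.5672 -0.1803  0.2284] 170.08 0.228390776235099
grip 134 [ 0.5542 -0.2075  0.2662] [ 0.5819 -0.187   0.2803]
 griptop 126 (array([ 567.4, -197.5]), array([25.3, 19.1]), 17.34) [ 0.5691 -0.1979  0.2781]
rack top 1040 (array([576.6, 168.3]), array([133.6,  85.2]), 80.54) 0.039603843210995006
plate 813 [0.5747 0.1637] -173.37 0.12329073423220083 (array([574.5, 161. ]), array([85. , 10.4]), 82.25)
clip 300 (array([574.6, 163.8]), array([76.2,  9. ]), 83.46) [0.575  0.1719 0.107 ] [0.5823 0.2019 0.1233]
top bar 989 [ 0.5612 -0.1628  0.2301] -9.76 0.23005532354257055
grip 228 [ 0.5528 -0.2074  0.2243] [ 0.5803 -0.1846  0.2818]
 griptop 135 (array([ 566.7, -195.9]), array([24.9, 18.9]), 13.09) [ 0.5665 -0.1961  0.2781]
rack top 1767 (array([575.7, 169.3]), array([130.7,  82.7]), 83.7) 0.0391319315319285
plate 190 [0.5735 0.1615] 5.57 0.125690478374322 (array([574.5, 160. ]), array([82.2,  9.3]), 83.41)
clip 91 (array([573.6, 166. ]), array([68.6,  6.1]), 83.52) [0.5747 0.1704 0.1105] [0.5801 0.2001 0.1257]
```

View pics/c.png

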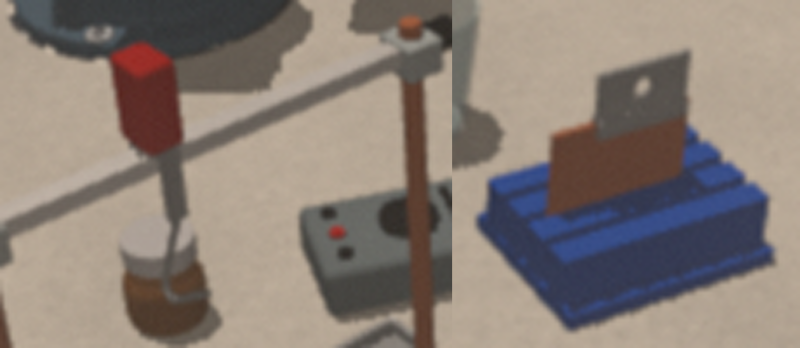

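The crop shows the red-grip hook hanging on the bar with its tip in free air; that is the one to use. The hole sits off-centre in the clip, at roughly (404,227) in the scene image. Next I'll measure the hole and plan the first approach.

```bash
cat >> h.py <<'E'
def ray_plane(uv,K,M,p0,n):
    d=M[:3,:3]@np.linalg.inv(K)@np.array([uv[0],uv[1],1.]); o=M[:3,3]
    return o+d*(np.dot(n,np.array(p0)-o)/np.dot(n,d))
def plan(goal,yaw,o=None):
    """tool pointing down; yaw = world yaw of hook frame (tool y along hook y). prints offset in tool axes and turn"""
    o=o or ctrl.get_obs(); Rm=q2R(o['eef_rot'])
    c,s=np.cos(yaw),np.sin(yaw); G=np.array([[-c,-s,0],[-s,c,0],[0,0,-1.]]).T
    G=np.column_stack([[-c,-s,0],[-s,c,0],[0,0,-1.]])
    rv=np.degrees(R.from_matrix(Rm.T@G).as_rotvec())
    d=np.array(goal)-o['eef_pos']
    print('t',round(float(o['time_s']),2),'pos',np.round(o['eef_pos'],4),'F',np.round(o['wrist_force'],1),'open',round(float(o['opening']),3),'gf',round(float(o['grasp_force']),1))
    print('offset now-axes mm',(Rm.T@d*1000).round(1),'final-axes',(G.T@d*1000).round(1),'rot',rv.round(2)); return G
E
python3 - <<'E'
from h import *
a=np.load('scene0.npz'); K,M=a['K'],a['M']; g=cv2.cvtColor(a['im'],cv2.COLOR_RGB2GRAY)
s=g[219:237,394:416]; print(s)
yaw=np.radians(-6); n=np.array([np.cos(yaw),np.sin(yaw),0])
for uv in [(404.3,227.5),(404,227)]: print(ray_plane(uv,K,M,[.5748,.165,.1],n).round(4))
b=np.load('top0.npz')
for D in (a,b):
    W=D['W'];x,y,z=[W[...,i] for i in range(3)]
    # rods / bar at heights 0.232-0.25: rod tops
    m=(z>.233)&(z<.26)&(abs(x-.56)<.12)&(y>-.36)&(y<0)&(abs(y+.197)>.03)
    P=W[m]
    for q in (P[P[:,1]>-.18],P[P[:,1]<=-.18]): print('rodtop',len(q),q.mean(0).round(4) if len(q) else 0)
plan([.50,-.18,.36],np.radians(12))
E
```

```text
[[170 170 169 170 170 171 171 171 172 172 169 167 164 161 150 144 132 121
  112 105  94  89]
 [170 170 170 170 170 169 171 169 166 161 154 147 139 130 114 107  97  89
   88  85  82  90]
 [171 169 168 168 166 165 159 150 143 133 122 111 102  94  88  86  82  83
   82  81  81  91]
 [168 165 160 151 145 137 129 116 109  97  89  87  85  82  83  84  81  85
   84  81  82  96]
 [149 143 130 116 108  98  94  87  86  82  80  82  82  82  82  83  82  80
   80  83  82  99]
 [111 106  96  86  84  81  80  81  80  85  93  92  84  82  81  82  83  82
   81  81  81 101]
 [ 86  84  82  81  81  82  81  81  84 106 127 122  91  79  83  82  82  82
   82  83  81 103]
 [ 79  82  80  82  80  82  80  82 100 140 157 146 103  81  81  82  83  83
   84  82  84 107]
 [ 80  81  82  83  80  81  79  85 116 156 162 144 102  84  81  82  82  83
   84  83  84 110]
 [ 81  80  82  80  80  81  82  89 121 149 146 121  92  82  84  85  84  83
   85  83  86 116]
 [ 81  80  80  82  82  81  81  88 107 123 116  97  83  82  85  84  84  84
   82  82  86 112]
 [ 82  80  82  81  81  82  82  85  94  93  90  84  83  84  84  84  84  84
   
[... 239 characters left out ...]
  86  83  82  82  83  82  82  83  82
   83  82  81 100]
 [ 83  81  83  82  82  86  93  85  83  84  85  83  82  84  82  82  82  79
   81  81  77 100]
 [ 81  81  81  80  81  81  84  83  83  80  82  81  81  80  81  81  79  79
   76  76  75 101]
 [ 86  81  81  81  83  83  83  83  82  81  81  81  82  82  80  77  76  74
   75  72  74 100]]
[0.5757 0.1734 0.1054]
[0.5756 0.1726 0.1069]
rodtop 79 [ 0.5427 -0.0461  0.2362]
rodtop 137 [ 0.5847 -0.2915  0.236 ]
rodtop 98 [ 0.5421 -0.053   0.2362]
rodtop 106 [ 0.5825 -0.2892  0.2361]
t 0.9 pos [0.218  0.5321 0.2313] F [ 0.6 -0.2  0.4] open 1.005 gf 0.0
offset now-axes mm [-530.9 -552.1 -128.7] final-axes [-127.8 -755.2 -128.7] rot [ -0.     0.   -34.27]
```

>>> apply_moves(
  moves=[
    {"jaw":1,"offset":[0,0,-60],"rot":[0,0,-10.7]},
    {"jaw":1,"offset":[0,0,-60],"rot":[0,0,-10.7]},
    {"jaw":1,"offset":[-40,-30,-10],"rot":[0,0,-10.7]},
    {"jaw":1,"offset":[-20,-58,0],"rot":[0,0,0]},
    {"jaw":1,"offset":[-20,-58,0],"rot":[0,0,0]},
  ],
)

```text
time_s: 1.52
eef_pos: [0.317, 0.3928, 0.3615]
eef_rot: [0.0, -0.086, 0.996, 0.0]
wrist_force: [0.4, -0.5, -0.1]
opening: 0.997
grasp_force: 0.0
```

>>> apply_moves(
  moves=[
    {"jaw":1,"offset":[-15,-60,0],"rot":[0,0,0]},
    {"jaw":1,"offset":[-15,-60,0],"rot":[0,0,0]},
    {"jaw":1,"offset":[-15,-60,0],"rot":[0,0,0]},
    {"jaw":1,"offset":[-15,-60,0],"rot":[0,0,0]},
    {"jaw":1,"offset":[-15,-60,0],"rot":[0,0,0]},
  ],
)

```text
time_s: 2.15
eef_pos: [0.4416, 0.1093, 0.3616]
eef_rot: [0.001, -0.085, 0.996, 0.0]
wrist_force: [-0.0, 1.5, 0.0]
opening: 0.995
grasp_force: 0.0
```

```bash
python3 - <<'E'
from h import *
plan([.50,-.19,.36],np.radians(9.8))
E
```

```text
t 2.15 pos [0.4416 0.1093 0.3616] F [-0.   1.5  0. ] open 0.995 gf 0.0
offset now-axes mm [  -6.8 -304.8    1.6] final-axes [  -6.6 -304.8    1.6] rot [-0.    0.07 -0.04]
```

>>> apply_moves(
  moves=[
    {"jaw":1,"offset":[0,-60,0],"rot":[0,0,0]},
    {"jaw":1,"offset":[0,-60,0],"rot":[0,0,0]},
    {"jaw":1,"offset":[0,-60,0],"rot":[0,0,0]},
    {"jaw":1,"offset":[0,-60,0],"rot":[0,0,0]},
    {"jaw":1,"offset":[0,-45,0],"rot":[0,0,0]},
  ],
)

```text
time_s: 2.78
eef_pos: [0.4894, -0.1722, 0.3612]
eef_rot: [0.0, -0.084, 0.996, -0.0]
wrist_force: [0.7, 0.0, 0.8]
opening: 1.004
grasp_force: 0.0
```

```bash
python3 - <<'E'
from h import *
ctrl.camera('wrist')
o=ctrl.get_obs(); im,d=ctrl.camera('wrist'); K,M=T('wrist',o); W=cloud(d,K,M); I=im.astype(int)
x,y,z=[W[...,i] for i in range(3)]
m=(I[...,0]>2.2*I[...,1])&(z>.2)&(abs(x-.57)<.06)&(abs(y+.195)<.05)
P=W[m]; zt=np.percentile(P[:,2],95); t=m&(z>zt-.004)
r=cv2.minAreaRect((W[t][:,:2]*1000).astype(np.float32)); print('grip',m.sum(),t.sum(),zt,r, W[t].mean(0).round(4))
m=(z>.222)&(z<.236)&(abs(x-.56)<.08)&(y>-.28)&(y<-.06)&(I.min(-1)>75); P=W[m][:,:2]
c=P.mean(0); v=np.linalg.svd(P-c,full_matrices=False)[2][0]; print('bar',m.sum(),c.round(4),np.degrees(np.arctan2(-v[0]*np.sign(v[1]),abs(v[1]))).round(2), 'x at hook', c+v*((-.197-c[1])/v[1]))
plan([.567,-.1965,.241],np.radians(9.8))
save('d.png',im)
E
```

```text
grip 1585 877 0.27924116410839794 ((540.4664306640625, -210.77279663085938), (85.63528442382812, 22.973979949951172), 31.707345962524414) [ 0.5643 -0.1956  0.2799]
bar 3120 [ 0.5608 -0.1625] 9.28 x at hook [ 0.56639957 -0.197     ]
t 2.88 pos [ 0.4894 -0.1738  0.3605] F [-0.1  0.4 -0. ] open 0.999 gf 0.0
offset now-axes mm [-72.9 -35.2 119.5] final-axes [-72.6 -35.6 119.5] rot [-0.03 -0.06 -0.32]
```

View pics/d.png

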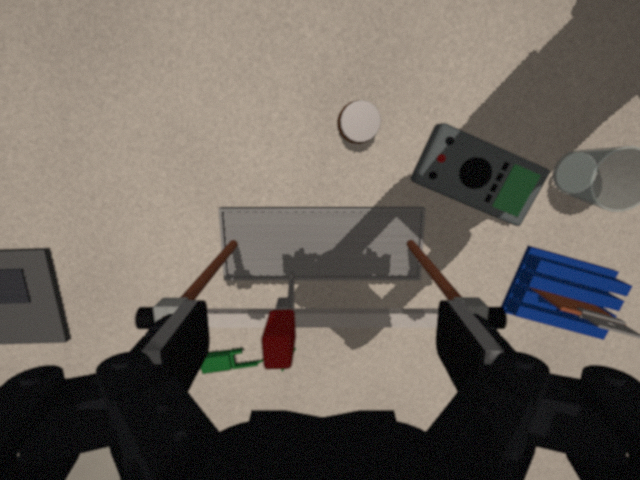

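The wrist view shows the red grip at (280,340) on the white bar, between the open fingers and in line with them. I'll go over it and down.

>>> apply_moves(
  moves=[
    {"jaw":1,"offset":[-36,-18,0],"rot":[0,0,0]},
    {"jaw":1,"offset":[-36,-17,0],"rot":[0,0,0]},
    {"jaw":0.7,"offset":[0,0,40],"rot":[0,0,0]},
    {"jaw":0.6,"offset":[0,0,45],"rot":[0,0,0]},
    {"jaw":0.6,"offset":[0,0,34],"rot":[0,0,0]},
  ],
)

```text
time_s: 3.5
eef_pos: [0.5658, -0.1906, 0.2401]
eef_rot: [-0.001, -0.085, 0.996, 0.001]
wrist_force: [-0.4, 0.1, 0.5]
opening: 0.597
grasp_force: 0.0
```

```bash
python3 - <<'E'
from h import *
o=ctrl.get_obs(); im,d=ctrl.camera('wrist'); 
plan([.566,-.196,.241],np.radians(9.8))
save('e.png',im[200:])
E
```

```text
t 3.55 pos [ 0.5637 -0.1895  0.2352] F [-1.8  0.1 -3.5] open 0.604 gf 0.0
offset now-axes mm [-1.1 -6.8 -5.8] final-axes [-1.2 -6.8 -5.8] rot [ 0.35 -0.4  -0.  ]
```

View pics/e.png

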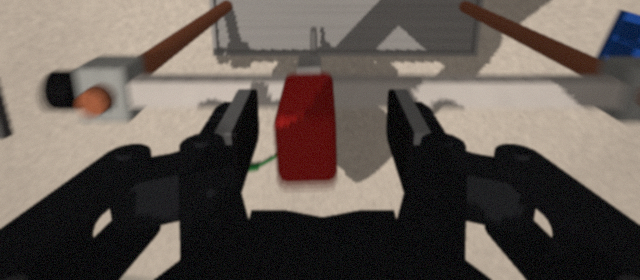

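The block at (307,330 full frame) stands between the fingers, about 7 mm off centre. I'll correct that and close.

>>> apply_moves(
  moves=[
    {"jaw":0.6,"offset":[-1,-6.5,-4],"rot":[0,0,0]},
    {"jaw":0.6,"offset":[0,0,0],"rot":[0,0,0]},
    {"jaw":0,"offset":[0,0,0],"rot":[0,0,0]},
    {"jaw":0,"offset":[0,0,0],"rot":[0,0,0]},
    {"jaw":0,"offset":[0,0,0],"rot":[0,0,0]},
  ],
)

```text
time_s: 4.18
eef_pos: [0.5689, -0.1985, 0.2476]
eef_rot: [0.001, -0.085, 0.996, -0.001]
wrist_force: [0.3, -0.0, 5.3]
opening: 0.223
grasp_force: 59.1
```

>>> apply_moves(
  moves=[
    {"jaw":0,"offset":[0,0,0],"rot":[0,0,0]},
    {"jaw":0,"offset":[0,0,0],"rot":[0,0,0]},
    {"jaw":0,"offset":[0,0,0],"rot":[0,0,0]},
    {"jaw":0,"offset":[0,0,0],"rot":[0,0,0]},
    {"jaw":0,"offset":[0,0,0],"rot":[0,0,0]},
  ],
)

```text
time_s: 4.8
eef_pos: [0.569, -0.1985, 0.2476]
eef_rot: [0.001, -0.085, 0.996, -0.001]
wrist_force: [-1.4, 0.4, 6.7]
opening: 0.225
grasp_force: 59.1
```

```bash
python3 - <<'E'
from h import *
plan([.566,-.196,.241],np.radians(9.8)); print(ctrl.get_obs()['torque'])
E
```

```text
t 4.8 pos [ 0.569  -0.1985  0.2476] F [-1.4  0.4  6.7] open 0.225 gf 59.1
offset now-axes mm [2.5 3.  6.6] final-axes [2.5 3.  6.6] rot [-0.08  0.09 -0.04]
[ 0.01099369  0.0959937  -0.04648978]
```

>>> apply_moves(
  moves=[
    {"jaw":0,"offset":[0,0,-10],"rot":[0,0,0]},
    {"jaw":0,"offset":[0,0,-11],"rot":[0,0,0]},
    {"jaw":0,"offset":[0,0,0],"rot":[0,0,0]},
    {"jaw":0,"offset":[0,0,0],"rot":[0,0,0]},
    {"jaw":0,"offset":[0,0,0],"rot":[0,0,0]},
  ],
)

```text
time_s: 5.42
eef_pos: [0.5682, -0.1981, 0.2667]
eef_rot: [-0.0, -0.085, 0.996, 0.0]
wrist_force: [-0.2, -0.8, -0.8]
opening: 0.226
grasp_force: 58.5
```

```bash
python3 - <<'E'
from h import *
plan([.569,-.1985,.2686],np.radians(9.8)); print(ctrl.get_obs()['torque'])
im,d=ctrl.camera('scene'); save('f.png',cv2.resize(im[150:290,150:310],(800,700))[:600])
E
```

```text
t 5.42 pos [ 0.5682 -0.1981  0.2667] F [-0.2 -0.8 -0.8] open 0.226 gf 58.5
offset now-axes mm [-0.7 -0.6 -1.9] final-axes [-0.7 -0.6 -1.9] rot [ 0.03 -0.04 -0.04]
[0.00157948 0.00398318 0.00524983]
```

View pics/f.png

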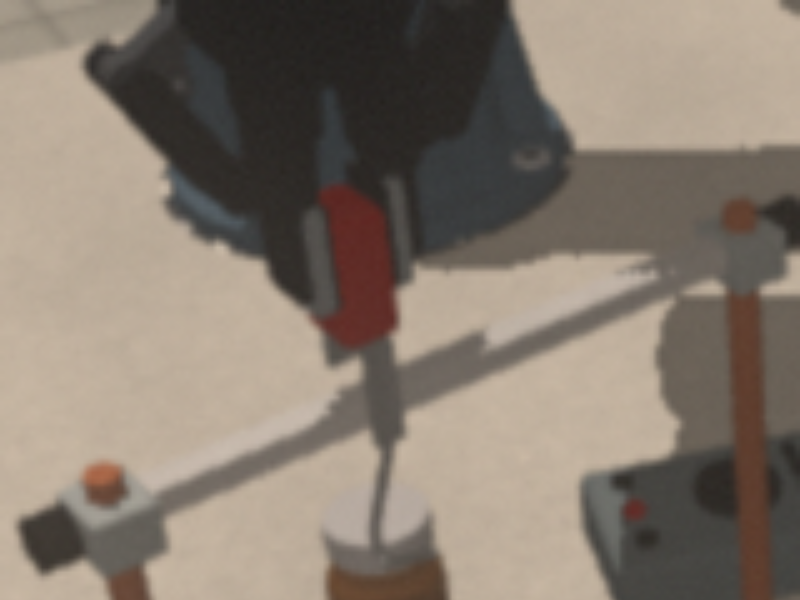

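The hook is gripped upright and raised above the bar. Now I'll take it off towards +x and lift it.

>>> apply_moves(
  moves=[
    {"jaw":0,"offset":[-15,0,-1],"rot":[0,0,0]},
    {"jaw":0,"offset":[-20,0,0],"rot":[0,0,0]},
    {"jaw":0,"offset":[-20,0,-10],"rot":[0,0,0]},
    {"jaw":0,"offset":[0,0,-55],"rot":[0,0,0]},
    {"jaw":0,"offset":[0,0,-60],"rot":[0,0,0]},
  ],
)

```text
time_s: 6.1
eef_pos: [0.6232, -0.1882, 0.3931]
eef_rot: [-0.001, -0.085, 0.996, 0.001]
wrist_force: [1.0, 0.1, -1.4]
opening: 0.223
grasp_force: 58.6
```

>>> apply_moves(
  moves=[
    {"jaw":0,"offset":[0,30,-10],"rot":[0,0,5]},
    {"jaw":0,"offset":[10,55,0],"rot":[0,0,10]},
    {"jaw":0,"offset":[25,55,0],"rot":[0,0,0.8]},
    {"jaw":0,"offset":[25,55,0],"rot":[0,0,0]},
    {"jaw":0,"offset":[25,55,0],"rot":[0,0,0]},
  ],
)

```text
time_s: 6.72
eef_pos: [0.5448, 0.0686, 0.4034]
eef_rot: [0.0, 0.053, 0.999, 0.0]
wrist_force: [1.1, 0.6, 0.1]
opening: 0.223
grasp_force: 58.7
```

```bash
python3 - <<'E'
from h import *
plan([.526,.178,.236],np.radians(-6))
E
```

```text
t 6.72 pos [0.5448 0.0686 0.4034] F [1.1 0.6 0.1] open 0.223 gf 58.7
offset now-axes mm [ 30.4 106.8 167.4] final-axes [ 30.2 106.9 167.4] rot [ 0.02  0.03 -0.04]
```

>>> apply_moves(
  moves=[
    {"jaw":0,"offset":[20,50,0],"rot":[0,0,0]},
    {"jaw":0,"offset":[18,52,20],"rot":[0,0,0]},
    {"jaw":0,"offset":[0,0,60],"rot":[0,0,0]},
    {"jaw":0,"offset":[0,0,55],"rot":[0,0,0]},
    {"jaw":0,"offset":[0,0,30],"rot":[0,0,0]},
  ],
)

```text
time_s: 7.35
eef_pos: [0.5167, 0.1726, 0.2348]
eef_rot: [-0.002, 0.052, 0.999, -0.0]
wrist_force: [0.2, 0.6, 0.0]
opening: 0.223
grasp_force: 58.9
```

```bash
python3 - <<'E'
from h import *
ctrl.camera('top');ctrl.camera('top')
plan([.526,.178,.236],np.radians(-6))
im,d=ctrl.camera('scene'); save('g.png',np.hstack([cv2.resize(im[150:270,340:460],(600,600))]))
np.savez('scene1.npz',im=im,d=d)
E
```

```text
t 7.45 pos [0.5158 0.1722 0.2341] F [-0.3  0.1 -1. ] open 0.222 gf 58.9
offset now-axes mm [-9.5  6.9 -2. ] final-axes [-9.5  6.9 -1.9] rot [-0.08 -0.44 -0.02]
```

View pics/g.png

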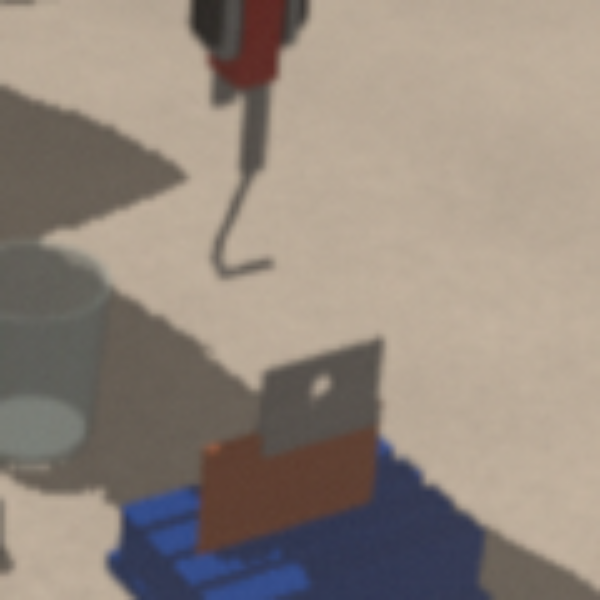

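The view is clear: the hook tip is at scene pixel (394.6,202.6), the crook at (384.5,204.7), the leg end at (389.6,184.4) and the hole at (404,227). I'll fit the hook model to these.

```bash
python3 - <<'E'
from h import *
from scipy.optimize import least_squares
a=np.load('scene0.npz');K,M=a['K'],a['M']
tcp=np.array([.5158,.1722,.2341]); yaw=np.radians(-6)
X=np.array([np.cos(yaw),np.sin(yaw),0]);Y=np.array([-np.sin(yaw),np.cos(yaw),0]);Z=np.array([0,0,1.])
pts=np.array([[29.8,-67],[-3,-90],[12,-33],[-8,-78]])/1e3
uv=np.array([[394.4,202.3],[384.5,204.6],[389.2,184.2],[383.4,200.2]])
def pos(p,q):
    x,z=q; c,s=np.cos(p[3]),np.sin(p[3]); return tcp+X*(p[0]+c*x+s*z)+Y*p[1]+Z*(p[2]-s*x+c*z)
f=lambda p: np.concatenate([(np.array([proj(pos(p,q),K,M) for q in pts])-uv).ravel(),[p[0]/.004*.5,p[1]/.002*.5,(p[2]+.0176)/.0015*.5,p[3]/.03*.5]])
r=least_squares(f,[0,0,-.0176,0]); print(r.x.round(4),r.fun.round(2))
print('zero-offset residual',f([0,0,-.0176,0])[:8].round(2))
tip=pos(r.x,pts[0]); print('tip',tip.round(4))
hole=ray_plane((404,227.1),K,M,[.5748,.165,.1],X); print('hole',hole.round(4))
d=hole-tip; print('tip->hole in x,y,z mm',(d@X*1e3).round(1),(d@Y*1e3).round(1),(d[2]*1e3).round(1), 'tool yaw residual small')
np.save('fit.npy',r.x)
# plate plane check from both clouds, clip only
for n in('scene0','top0'):
    D=np.load(n+'.npz');W=D['W'];x,y,z=[W[...,i] for i in range(3)]
    m=(abs(x-.575)<.03)&(abs(y-.17)<.05)&(z>.06)&(z<.118); P=W[m]; A=np.c_[P[:,1:]-[.1727,.105],np.ones(len(P))]
    c,*_=np.linalg.lstsq(A,P[:,0],rcond=None); res=P[:,0]-A@c; k=abs(res)<.004; c,*_=np.linalg.lstsq(A[k],P[k,0],rcond=None); print(n,k.sum(),c.round(4))
E
```

```text
[-0.0032 -0.0015 -0.0178 -0.018 ] [-0.75  0.31  0.08  0.72  0.69 -0.16  0.21 -0.91 -0.4  -0.38 -0.08 -0.3 ]
zero-offset residual [ 0.42  0.71  1.1   0.78  2.03  0.22  1.29 -0.84]
tip [0.5433 0.1678 0.1498]
hole [0.5756 0.1726 0.1066]
tip->hole in x,y,z mm 31.6 8.2 -43.2 tool yaw residual small
scene0 681 [ 0.117  -0.0153  0.5755]
top0 141 [0.0709 0.0728 0.5745]
```

>>> apply_moves(
  moves=[
    {"jaw":0,"offset":[-8,8,0],"rot":[0,0,0]},
    {"jaw":0,"offset":[-10,0,0],"rot":[0,0,0]},
    {"jaw":0,"offset":[0,0,20],"rot":[0,0,0]},
    {"jaw":0,"offset":[0,0,0],"rot":[0,0,0]},
    {"jaw":0,"offset":[0,0,0],"rot":[0,0,0]},
  ],
)

```text
time_s: 8.12
eef_pos: [0.5375, 0.1779, 0.2193]
eef_rot: [0.001, 0.053, 0.999, 0.0]
wrist_force: [-0.2, 0.0, -0.6]
opening: 0.222
grasp_force: 58.9
```

```bash
python3 - <<'E'
from h import *
o=ctrl.get_obs(); print(o['wrist_force'],o['torque'])
plan([.5158,.1722,.2341],np.radians(-6))
im,d=ctrl.camera('scene'); save('h.png',cv2.resize(im[165:265,340:460],(800,667),interpolation=cv2.INTER_CUBIC)[:600])
E
```

```text
[-0.17567296  0.00435883 -0.62024548] [-0.05073489 -0.01660808  0.06734427]
t 8.12 pos [0.5375 0.1779 0.2193] F [-0.2  0.  -0.6] open 0.222 gf 58.9
offset now-axes mm [ 20.9  -7.9 -14.8] final-axes [ 21.   -7.9 -14.8] rot [ 0.01  0.08 -0.04]
```

View pics/h.png

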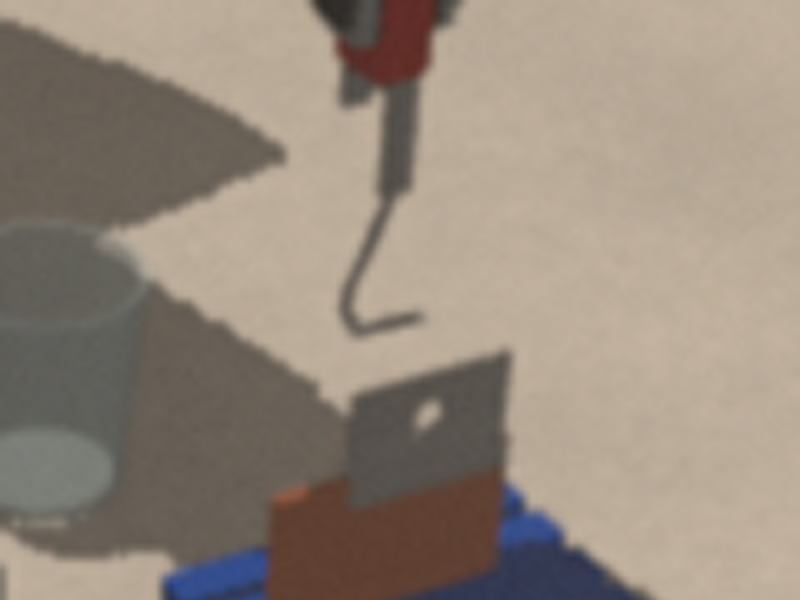

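The settled view has the tip at about (403.2,212.3) and the hole at (403.9,227.0).

```bash
python3 - <<'E'
from h import *
a=np.load('scene0.npz');K,M=a['K'],a['M']; tcp=np.array([.5375,.1779,.2193]); yaw=np.radians(-6)
X=np.array([np.cos(yaw),np.sin(yaw),0]);Y=np.array([-np.sin(yaw),np.cos(yaw),0])
for nm,q,uv in [('tip',(29.8,-67),(403.2,212.3)),('crook',(-3,-90),(393.2,214.2)),('leg',(12,-33),(398.6,193.3))]:
    p=tcp+X*q[0]/1e3+np.array([0,0,(q[1]-17.6)/1e3]); pr=proj(p,K,M)
    w=ray_plane(uv,K,M,p,[0,0,1.]); e=w-p; print(nm,pr.round(1),'dx,dy mm',(e@X*1e3).round(1),(e@Y*1e3).round(1))
E
```

```text
tip [403.3 213.2] dx,dy mm -3.0 1.7
crook [393.7 215.2] dx,dy mm -3.8 1.2
leg [399.7 194.6] dx,dy mm -5.4 0.8
```

>>> apply_moves(
  moves=[
    {"jaw":0,"offset":[-1,-2.5,16],"rot":[0,0,0]},
    {"jaw":0,"offset":[0,0,20],"rot":[0,0,0]},
    {"jaw":0,"offset":[0,0,0],"rot":[0,0,0]},
    {"jaw":0,"offset":[0,0,0],"rot":[0,0,0]},
    {"jaw":0,"offset":[0,0,0],"rot":[0,0,0]},
  ],
)

```text
time_s: 8.8
eef_pos: [0.538, 0.1753, 0.1831]
eef_rot: [0.001, 0.053, 0.999, 0.0]
wrist_force: [-0.1, -0.1, -0.2]
opening: 0.225
grasp_force: 58.9
```

```bash
python3 - <<'E'
from h import *
o=ctrl.get_obs(); print(o['wrist_force'],o['torque'])
yaw=np.radians(-6);X=np.array([np.cos(yaw),np.sin(yaw),0]);Y=np.array([-np.sin(yaw),np.cos(yaw),0])
tip=o['eef_pos']+X*.0268+Y*.0012+np.array([0,0,-.0846]); d=np.array([.5752,.1726,.1058])-tip
plan(o['eef_pos'],yaw); print('tip->hole',d@X*1e3,d@Y*1e3,d[2]*1e3)
im,_=ctrl.camera('scene'); g=cv2.cvtColor(im,cv2.COLOR_RGB2GRAY); print(g[222:233,398:410])
wi,_=ctrl.camera('wrist'); 
save('i.png',np.hstack([cv2.resize(im[190:250,365:425],(560,560),interpolation=cv2.INTER_CUBIC)]))
E
```

```text
[-0.0757609  -0.07127432 -0.24450391] [ 0.03969793 -0.03814664  0.01992981]
t 8.8 pos [0.538  0.1753 0.1831] F [-0.1 -0.1 -0.2] open 0.225 gf 58.9
offset now-axes mm [0. 0. 0.] final-axes [0. 0. 0.] rot [ 0.02  0.09 -0.04]
tip->hole 10.472936378902192 -0.0206480122258235 7.255567491757861
[[131 117 104  93  89  85  83  83  83  84  84  85]
 [ 91  86  82  81  83  81  83  85  80  84  84  85]
 [ 83  82  82  82  82  86  95  95  86  81  84  84]
 [ 82  82  83  82  86 109 129 123  92  83  82  83]
 [ 84  82  82  83 105 143 162 149 101  82  83  83]
 [ 83  81  83  86 119 161 161 137  96  82  83  85]
 [ 82  80  82  91 123 147 130 102  85  84  86  84]
 [ 83  84  81  89 105 109  96  86  84  85  87  85]
 [ 82  84  84  87  94  89  84  84  85  85  83  85]
 [ 85  86  83  85  86  84  84  85  84  85  85  84]
 [ 84  85  85  86  83  82  83  84  83  84  84  83]]
```

View pics/i.png

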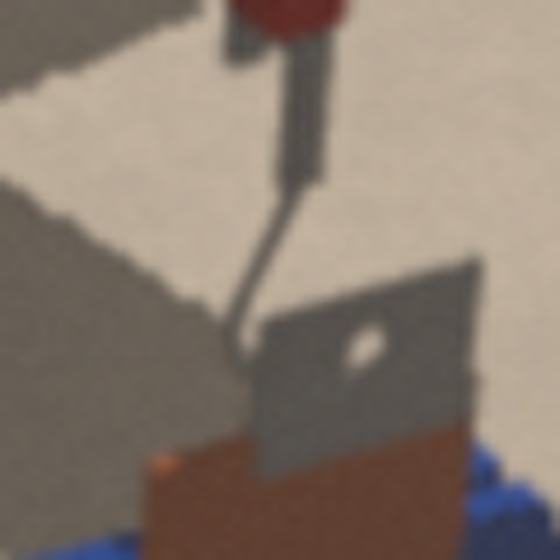

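The hook is behind the clip, lined up with the hole, and the force is nil. I'll push gently along the slope.

>>> apply_moves(
  moves=[
    {"jaw":0,"offset":[-2.5,0,-1.75],"rot":[0,0,0]},
    {"jaw":0,"offset":[-2.5,0,-1.75],"rot":[0,0,0]},
    {"jaw":0,"offset":[-2.5,0,-1.75],"rot":[0,0,0]},
    {"jaw":0,"offset":[-2.5,0,-1.75],"rot":[0,0,0]},
    {"jaw":0,"offset":[0,0,0],"rot":[0,0,0]},
  ],
)

```text
time_s: 9.52
eef_pos: [0.5477, 0.1742, 0.1894]
eef_rot: [0.0, 0.053, 0.999, 0.0]
wrist_force: [-0.6, 0.5, -0.7]
opening: 0.221
grasp_force: 58.9
```

```bash
python3 - <<'E'
from h import *
o=ctrl.get_obs(); print(o['wrist_force'],o['torque'],o['eef_pos'])
im,_=ctrl.camera('scene'); g=cv2.cvtColor(im,cv2.COLOR_RGB2GRAY); print(g[216:234,394:414])
E
```

```text
[-0.63888851  0.47027853 -0.73839596] [-0.01758004  0.04724146  0.00278826] [0.54768632 0.17416216 0.18942987]
[[163 119 106 148 174 179 178 177 178 178 178 176 176 178 177 177 177 177
  177 176]
 [147 105 125 165 178 179 177 178 178 179 178 178 178 177 175 176 175 171
  168 167]
 [122 107 148 173 177 178 177 177 177 178 178 177 177 175 169 166 158 146
  133 127]
 [105 124 164 177 176 176 177 177 179 176 170 167 164 158 136 126 111 100
   95  90]
 [105 146 171 175 176 176 173 169 166 159 145 129 118 108  95  90  83  81
   83  85]
 [122 163 173 171 168 162 155 136 124 111  98  92  86  82  82  82  84  84
   84  84]
 [136 162 159 144 130 117 104  93  90  84  80  82  82  81  84  83  83  85
   84  85]
 [120 124 108  98  92  86  82  79  82  82  82  83  84  83  84  85  83  84
   80  82]
 [ 89  90  82  80  82  83  82  81  81  87  93  96  84  82  83  81  83  82
   83  83]
 [ 82  81  82  82  81  83  83  84  87 107 130 127  93  81  83  83  83  82
   84  84]
 [ 81  84  82  81  83  81  82  82  92 130 159 149 101  84  82  83  85  83
   83  84]
 [ 82  81  83  81  82  82  82  80  86 118 151 138  96  84  84  83  85  84
   85  85]
 [ 81  82  82  81  82  81  81  84  86 102 120 102  87  83  84  85  87  84
   86  83]
 [ 81  79  81  79  83  82  84  84  92  96  93  85  85  84  86  84  86  85
   82  83]
 [ 83  80  83  82  84  83  81  84  86  87  85  85  85  84  85  84  85  85
   83  84]
 [ 82  82  82  84  83  83  85  84  84  84  84  83  83  84  84  85  83  85
   85  85]
 [ 83  81  82  83  83  86  83  82  85  83  83  85  84  84  82  84  84  84
   85  85]
 [ 83  83  83  83  84  85  84  82  83  82  84  83  84  84  83  84  83  84
   83  82]]
```

The tip is entering the lower-left of the hole image with no contact force. I'll advance a little more and watch.

>>> apply_moves(
  moves=[
    {"jaw":0,"offset":[-1.5,0,-1.05],"rot":[0,0,0]},
    {"jaw":0,"offset":[-1.5,0,-1.05],"rot":[0,0,0]},
    {"jaw":0,"offset":[0,0,0],"rot":[0,0,0]},
    {"jaw":0,"offset":[0,0,0],"rot":[0,0,0]},
    {"jaw":0,"offset":[0,0,0],"rot":[0,0,0]},
  ],
)

```text
time_s: 10.2
eef_pos: [0.5502, 0.1739, 0.1913]
eef_rot: [-0.0, 0.053, 0.999, -0.0]
wrist_force: [0.9, -0.6, -1.2]
opening: 0.225
grasp_force: 58.9
```

```bash
python3 - <<'E'
from h import *
o=ctrl.get_obs(); print(o['wrist_force'],o['torque'],o['eef_pos'])
im,_=ctrl.camera('scene'); g=cv2.cvtColor(im,cv2.COLOR_RGB2GRAY); print(g[218:234,394:414])
E
```

```text
[ 0.9057016  -0.60451419 -1.24299433] [-0.01506645 -0.03454822 -0.00736765] [0.55024418 0.17391575 0.1912575 ]
[[147 102 114 161 178 179 177 178 180 179 177 178 179 176 169 165 158 146
  135 127]
 [121  99 135 170 178 178 178 177 178 176 171 167 165 157 137 126 111  99
   93  91]
 [103 112 160 174 177 176 175 169 166 158 145 131 118 106  95  90  86  83
   83  85]
 [ 95 129 167 172 167 163 155 137 126 111  98  91  87  84  83  83  84  83
   84  84]
 [ 93 132 152 144 131 117 104  94  90  83  82  80  83  83  83  84  83  83
   84  83]
 [ 87 111 108  98  92  85  84  83  82  83  84  83  82  83  84  84  85  84
   83  82]
 [ 83  88  82  81  80  82  82  82  82  86  94  93  86  81  84  83  83  82
   83  83]
 [ 80  84  81  83  83  83  82  83  84  98 121 125  93  82  82  82  82  84
   84  84]
 [ 81  83  83  82  82  83  82  82  88 106 129 142 102  83  83  82  85  84
   85  84]
 [ 81  84  80  82  83  81  82  82  82  93 107 123  96  84  84  85  84  84
   85  85]
 [ 81  80  81  81  81  82  81  83  88  89  90  92  86  84  86  85  87  83
   87  86]
 [ 80  80  82  82  83  83  81  85  93  94  86  84  84  84  85  85  88  85
   84  85]
 [ 81  82  82  81  82  82  83  86  86  88  86  85  85  84  85  84  84  85
   85  83]
 [ 83  83  83  84  83  83  84  85  85  83  86  84  84  86  82  84  84  83
   83  84]
 [ 82  83  82  84  83  84  83  83  84  83  85  83  83  83  83  84  84  85
   83  84]
 [ 84  84  84  83  82  83  84  82  82  84  84  84  84  85  84  85  84  84
   83  83]]
```

>>> apply_moves(
  moves=[
    {"jaw":0,"offset":[-1.5,0,-1.05],"rot":[0,0,0]},
    {"jaw":0,"offset":[-1.5,0,-1.05],"rot":[0,0,0]},
    {"jaw":0,"offset":[-1,0,-0.7],"rot":[0,0,0]},
    {"jaw":0,"offset":[0,0,0],"rot":[0,0,0]},
    {"jaw":0,"offset":[0,0,0],"rot":[0,0,0]},
  ],
)

```text
time_s: 10.88
eef_pos: [0.5543, 0.1735, 0.1941]
eef_rot: [-0.0, 0.053, 0.999, -0.0]
wrist_force: [-0.1, -0.6, -0.1]
opening: 0.225
grasp_force: 58.9
```

```bash
python3 - <<'E'
from h import *
o=ctrl.get_obs(); print(o['wrist_force'],o['torque'],o['eef_pos'])
im,_=ctrl.camera('scene'); g=cv2.cvtColor(im,cv2.COLOR_RGB2GRAY); print(g[218:234,394:414])
E
```

```text
[-0.11752793 -0.59071836 -0.08193575] [0.03218401 0.00577461 0.03083616] [0.55425976 0.17351566 0.19408338]
[[172 148 101 109 161 178 179 179 179 179 179 178 178 175 170 166 157 146
  134 128]
 [163 124  93 125 167 178 178 179 178 176 172 167 165 156 137 125 111  99
   95  90]
 [146 102 101 144 171 176 176 169 165 160 145 130 118 106  96  92  85  82
   85  83]
 [131  96 119 158 167 162 156 137 126 110  97  94  85  82  81  82  84  85
   83  84]
 [110  93 122 139 130 117 104  94  88  85  83  83  85  84  84  82  84  84
   84  84]
 [ 95  83  95  97  91  85  82  81  83  84  85  82  84  84  84  85  83  83
   85  83]
 [ 85  79  82  82  82  84  82  81  81  87  95  93  85  82  84  83  84  83
   84  84]
 [ 81  84  82  83  80  81  84  83  87 107 122 117  91  82  81  83  83  83
   84  84]
 [ 81  81  84  82  83  82  82  83  94 122 130 124  93  81  85  84  85  83
   85  84]
 [ 84  82  82  81  81  81  82  80  86  94  98  96  85  85  84  82  85  85
   86  85]
 [ 82  81  80  82  81  81  82  82  86  90  82  81  83  83  86  86  84  86
   86  85]
 [ 81  82  83  81  83  80  82  86  93  94  85  83  85  84  85  85  86  84
   84  86]
 [ 83  82  80  82  82  82  85  84  88  88  84  85  85  85  84  86  84  84
   85  85]
 [ 83  84  82  83  84  85  84  83  84  84  82  84  85  83  83  84  84  84
   84  86]
 [ 82  82  84  84  83  84  85  83  83  85  84  84  84  82  83  82  84  84
   85  86]
 [ 83  85  85  83  83  84  83  85  83  83  82  83  86  83  84  84  85  84
   84  85]]
```

>>> apply_moves(
  moves=[
    {"jaw":0,"offset":[-2,0,-1.7],"rot":[0,0,0]},
    {"jaw":0,"offset":[-2,0,-1.5],"rot":[0,0,0]},
    {"jaw":0,"offset":[-2,0,-1.4],"rot":[0,0,0]},
    {"jaw":0,"offset":[-2,0,-1.4],"rot":[0,0,0]},
    {"jaw":0,"offset":[0,0,0],"rot":[0,0,0]},
  ],
)

```text
time_s: 11.55
eef_pos: [0.5625, 0.1726, 0.2003]
eef_rot: [0.0, 0.053, 0.999, 0.0]
wrist_force: [-0.2, 0.7, -0.3]
opening: 0.221
grasp_force: 58.9
```

```bash
python3 - <<'E'
from h import *
o=ctrl.get_obs(); print(o['wrist_force'],o['torque'],o['eef_pos'])
im,_=ctrl.camera('scene'); g=cv2.cvtColor(im,cv2.COLOR_RGB2GRAY); print(g[218:234,394:420])
E
```

```text
[-0.2066181   0.70161428 -0.26032697] [ 0.02836993 -0.05447522 -0.04270997] [0.56251285 0.17261149 0.20028472]
[[177 179 179 159 110 103 149 174 181 180 178 179 178 177 170 166 162 147
  135 128 110  98 123 168 180 178]
 [176 176 170 135  99 124 167 179 181 178 172 169 164 156 138 126 111 100
   94  92  85  87 121 169 180 177]
 [178 173 157 110 104 147 173 171 167 157 144 130 118 108  94  89  85  83
   84  84  85  90 126 168 179 178]
 [176 169 137  99 116 157 156 137 127 111  99  94  87  83  84  83  85  86
   85  85  83  95 133 168 179 177]
 [169 156 115  93 115 131 112  94  89  84  82  83  83  84  84  84  84  84
   85  84  82  97 138 171 178 177]
 [138 122  95  84  91  95  84  84  84  83  84  84  83  83  84  84  85  84
   85  82  83 102 148 173 177 176]
 [ 94  91  85  83  81  84  84  83  83  87  96  94  86  82  83  83  84  83
   82  84  83 102 151 172 176 174]
 [ 80  81  83  82  83  83  83  82  85  99 115 112  90  81  84  83  84  82
   84  82  84 106 154 173 174 174]
 [ 82  82  82  81  83  82  82  83  88 104 113 107  86  80  84  83  84  86
   84  83  83 111 160 175 174 175]
 [ 81  83  82  83  83  82  82  80  84  87  89  84  80  81  84  85  85  86
   85  87  87 114 163 173 171 171]
 [ 80  82  80  82  82  83  83  83  88  90  81  80  80  84  85  85  87  86
   87  87  88 119 164 173 173 173]
 [ 80  82  82  83  81  83  83  85  93  93  88  83  83  84  84  85  86  85
   84  84  87 115 159 173 174 173]
 [ 80  82  81  83  81  84  85  85  89  86  86  86  86  84  86  85  85  85
   85  84  84 100 142 169 174 176]
 [ 83  81  83  83  82  84  85  83  83  84  84  84  86  86  84  84  84  83
   84  85  83  97 137 167 174 174]
 [ 83  84  84  83  84  84  85  83  85  84  83  84  84  83  85  84  84  83
   85  84  84 102 146 171 174 173]
 [ 83  84  84  83  85  86  89  85  83  82  82  83  84  83  85  85  83  84
   84  84  81 103 149 170 174 174]]
```

>>> apply_moves(
  moves=[
    {"jaw":0,"offset":[-2.5,0,-1.75],"rot":[0,0,0]},
    {"jaw":0,"offset":[-2.5,0,-1.75],"rot":[0,0,0]},
    {"jaw":0,"offset":[-2.5,0,-1.75],"rot":[0,0,0]},
    {"jaw":0,"offset":[-2.5,0,-1.75],"rot":[0,0,0]},
    {"jaw":0,"offset":[0,0,0],"rot":[0,0,0]},
  ],
)

```text
time_s: 12.22
eef_pos: [0.5725, 0.1715, 0.2073]
eef_rot: [0.0, 0.053, 0.999, 0.0]
wrist_force: [-0.5, 0.3, -1.6]
opening: 0.223
grasp_force: 58.9
```

```bash
python3 - <<'E'
from h import *
o=ctrl.get_obs(); print(o['wrist_force'],o['torque'],o['eef_pos'])
im,_=ctrl.camera('scene'); save('j.png',cv2.resize(im[180:250,365:435],(560,560),interpolation=cv2.INTER_CUBIC))
E
```

```text
[-0.47914272  0.25183691 -1.63958106] [ 0.00299133 -0.04107286  0.00341357] [0.57250526 0.1715489  0.20732206]
```

View pics/j.png

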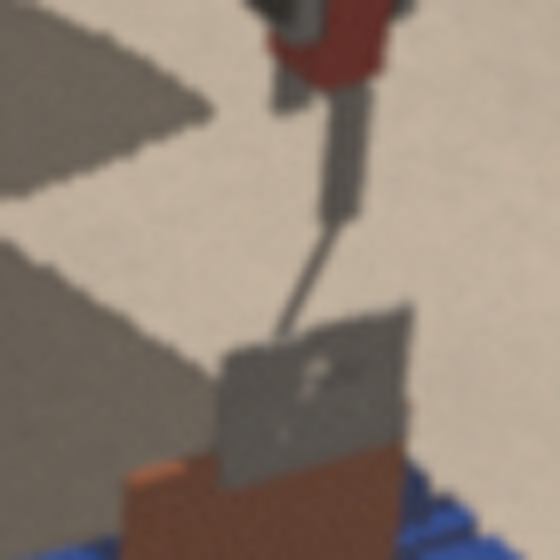

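The wire passes through the hole (seen at (316,378)) with no significant force. Now I'll lift slowly.

>>> apply_moves(
  moves=[
    {"jaw":0,"offset":[-0.7,0,-1.5],"rot":[0,0,0]},
    {"jaw":0,"offset":[-0.7,0,-1.5],"rot":[0,0,0]},
    {"jaw":0,"offset":[-0.6,0,-1.5],"rot":[0,0,0]},
    {"jaw":0,"offset":[0,0,-1.5],"rot":[0,0,0]},
    {"jaw":0,"offset":[0,0,0],"rot":[0,0,0]},
  ],
)

```text
time_s: 12.9
eef_pos: [0.5743, 0.1715, 0.2133]
eef_rot: [0.0, 0.053, 0.999, 0.0]
wrist_force: [0.6, 0.9, -1.0]
opening: 0.223
grasp_force: 58.8
```

```bash
cat > st.py <<'E'
from h import *
a=np.load('scene0.npz'); K,M=a['K'],a['M']
o=ctrl.get_obs(); print('F',o['wrist_force'].round(2),'T',o['torque'].round(3),'pos',o['eef_pos'].round(4),'gf',round(float(o['grasp_force']),1))
im,d=ctrl.camera('scene'); W=cloud(d,K,M); I=im.astype(int); p=o['eef_pos']
h=im[...,:].astype(np.uint8); hs=cv2.cvtColor(h,cv2.COLOR_RGB2HSV)
m=(I[...,0]>1.35*I[...,1])&(I[...,0]<2.0*I[...,1])&(I[...,0]>1.6*I[...,2])&(abs(W[...,0]-p[0])<.07)&(abs(W[...,1]-p[1])<.09)&(W[...,2]<p[2]-.06)&(W[...,2]>.015)
n,l,s,c=cv2.connectedComponentsWithStats(m.astype(np.uint8))
if n>1:
    k=1+np.argmax(s[1:,4]); P=W[l==k]; r=cv2.minAreaRect(np.argwhere(l==k)[:,::-1].astype(np.float32))
    print('copper px',s[k].tolist(),'cen',np.nanmedian(P,0).round(3),'z',np.nanpercentile(P[:,2],[2,98]).round(3),'x',np.nanpercentile(P[:,0],[5,95]).round(3),'y',np.nanpercentile(P[:,1],[2,98]).round(3),'box',[np.round(t,1) for t in r])
E
python3 st.py
```

```text
F [ 0.63  0.88 -0.95] T [ 0.187 -0.106 -0.027] pos [0.5743 0.1715 0.2133] gf 58.8
copper px [380, 235, 34, 25, 578] cen [0.572 0.154 0.062] z [0.042 0.09 ] x [0.567 0.577] y [0.121 0.199] box [array([396.5, 247. ]), array([22.6, 34.1]), np.float64(87.4)]
```

>>> apply_moves(
  moves=[
    {"jaw":0,"offset":[0,0,-2],"rot":[0,0,0]},
    {"jaw":0,"offset":[0,0,-2],"rot":[0,0,0]},
    {"jaw":0,"offset":[0,0,-2],"rot":[0,0,0]},
    {"jaw":0,"offset":[0,0,-2],"rot":[0,0,0]},
    {"jaw":0,"offset":[0,0,0],"rot":[0,0,0]},
  ],
)

```text
time_s: 13.58
eef_pos: [0.5743, 0.1714, 0.2213]
eef_rot: [0.0, 0.053, 0.999, 0.0]
wrist_force: [0.0, 0.2, -3.4]
opening: 0.222
grasp_force: 58.6
```

```bash
python3 st.py
```

```text
F [ 0.04  0.2  -3.44] T [-0.051 -0.06   0.039] pos [0.5743 0.1714 0.2213] gf 58.6
copper px [381, 230, 36, 29, 655] cen [0.573 0.165 0.065] z [0.042 0.091] x [0.567 0.577] y [0.126 0.207] box [array([399.5, 244. ]), array([21.8, 35.9]), np.float64(78.7)]
```

>>> apply_moves(
  moves=[
    {"jaw":0,"offset":[0,0,-3],"rot":[0,0,0]},
    {"jaw":0,"offset":[0,0,-3],"rot":[0,0,0]},
    {"jaw":0,"offset":[0,0,-3],"rot":[0,0,0]},
    {"jaw":0,"offset":[0,0,-3],"rot":[0,0,0]},
    {"jaw":0,"offset":[0,0,0],"rot":[0,0,0]},
  ],
)

```text
time_s: 14.25
eef_pos: [0.5744, 0.1714, 0.2336]
eef_rot: [0.0, 0.053, 0.999, 0.0]
wrist_force: [0.1, -0.3, -2.7]
opening: 0.223
grasp_force: 58.6
```

```bash
python3 st.py
```

```text
F [ 0.06 -0.31 -2.73] T [ 0.039 -0.015 -0.016] pos [0.5744 0.1714 0.2336] gf 58.6
copper px [381, 225, 37, 34, 825] cen [0.573 0.166 0.072] z [0.041 0.103] x [0.567 0.578] y [0.127 0.209] box [array([400.3, 241.3]), array([26.4, 37. ]), np.float64(78.2)]
```

Rising cleanly with about the plate's weight on the wrist, so I'll keep lifting.

>>> apply_moves(
  moves=[
    {"jaw":0,"offset":[0,0,-4],"rot":[0,0,0]},
    {"jaw":0,"offset":[0,0,-4],"rot":[0,0,0]},
    {"jaw":0,"offset":[0,0,-4],"rot":[0,0,0]},
    {"jaw":0,"offset":[0,0,-4],"rot":[0,0,0]},
    {"jaw":0,"offset":[0,0,-4],"rot":[0,0,0]},
  ],
)

```text
time_s: 14.92
eef_pos: [0.5742, 0.1714, 0.2535]
eef_rot: [0.0, 0.053, 0.999, 0.0]
wrist_force: [-0.8, -0.1, -3.0]
opening: 0.222
grasp_force: 58.6
```

>>> apply_moves(
  moves=[
    {"jaw":0,"offset":[0,0,-5],"rot":[0,0,0]},
    {"jaw":0,"offset":[0,0,-5],"rot":[0,0,0]},
    {"jaw":0,"offset":[0,0,-6],"rot":[0,0,0]},
    {"jaw":0,"offset":[0,0,-6],"rot":[0,0,0]},
    {"jaw":0,"offset":[0,0,-6],"rot":[0,0,0]},
  ],
)

```text
time_s: 15.55
eef_pos: [0.5742, 0.1714, 0.2816]
eef_rot: [0.0, 0.053, 0.999, 0.0]
wrist_force: [0.4, 0.4, -3.1]
opening: 0.221
grasp_force: 58.6
```

```bash
python3 st.py
```

```text
F [ 0.41  0.43 -3.09] T [ 0.009 -0.019  0.011] pos [0.5742 0.1714 0.2816] gf 58.6
copper px [383, 205, 36, 40, 967] cen [0.57  0.165 0.114] z [0.078 0.149] x [0.566 0.574] y [0.128 0.209] box [array([401.1, 224.5]), array([32.4, 38.8]), np.float64(78.7)]
```

>>> apply_moves(
  moves=[
    {"jaw":0,"offset":[-6,-5,-2],"rot":[0,0,-3]},
    {"jaw":0,"offset":[-12,-10,-2],"rot":[0,0,-3.2]},
    {"jaw":0,"offset":[-14,-12,-2],"rot":[0,0,-3.2]},
    {"jaw":0,"offset":[-14,-12,-2],"rot":[0,0,-3.2]},
    {"jaw":0,"offset":[-12,-15,0],"rot":[0,0,-3.2]},
  ],
)

```text
time_s: 16.23
eef_pos: [0.634, 0.1182, 0.2894]
eef_rot: [0.0, -0.086, 0.996, 0.0]
wrist_force: [-0.3, 0.3, -2.1]
opening: 0.225
grasp_force: 58.7
```

>>> apply_moves(
  moves=[
    {"jaw":0,"offset":[0,-18,0],"rot":[0,0,0]},
    {"jaw":0,"offset":[4,-20,0],"rot":[0,0,0]},
    {"jaw":0,"offset":[4,-20,0],"rot":[0,0,0]},
    {"jaw":0,"offset":[4,-20,0],"rot":[0,0,0]},
    {"jaw":0,"offset":[4,-20,0],"rot":[0,0,0]},
  ],
)

```text
time_s: 16.85
eef_pos: [0.6341, 0.0178, 0.2893]
eef_rot: [0.0, -0.085, 0.996, -0.0]
wrist_force: [0.4, -0.6, -3.2]
opening: 0.227
grasp_force: 58.7
```

```bash
python3 st.py; python3 -c "
from h import *
plan([.6195,-.1674,.29],np.radians(9.8))"
```

```text
F [ 0.38 -0.59 -3.23] T [ 0.074 -0.062 -0.008] pos [0.6341 0.0178 0.2893] gf 58.7
copper px [337, 237, 40, 49, 1077] cen [0.634 0.014 0.123] z [0.086 0.157] x [0.627 0.64 ] y [-0.025  0.058] box [array([358.5, 261.2]), array([35.7, 42.7]), np.float64(68.2)]
t 16.9 pos [0.6342 0.0151 0.2893] F [ 1.1 -1.9 -3.5] open 0.228 gf 58.7
offset now-axes mm [  45.  -177.5   -0.4] final-axes [  45.6 -177.4   -0.7] rot [-0.1  -0.01 -0.17]
```

>>> apply_moves(
  moves=[
    {"jaw":0,"offset":[4.5,-19,0],"rot":[0,0,0]},
    {"jaw":0,"offset":[4.5,-19,0],"rot":[0,0,0]},
    {"jaw":0,"offset":[4.5,-19,0],"rot":[0,0,0]},
    {"jaw":0,"offset":[4.5,-19,0],"rot":[0,0,0]},
    {"jaw":0,"offset":[4.5,-19,0],"rot":[0,0,0]},
  ],
)

```text
time_s: 17.52
eef_pos: [0.6281, -0.0796, 0.2891]
eef_rot: [0.0, -0.085, 0.996, -0.0]
wrist_force: [0.3, -0.3, -4.0]
opening: 0.221
grasp_force: 58.8
```

>>> apply_moves(
  moves=[
    {"jaw":0,"offset":[4.5,-19,0],"rot":[0,0,0]},
    {"jaw":0,"offset":[4.5,-18,0],"rot":[0,0,0]},
    {"jaw":0,"offset":[4.5,-16,0],"rot":[0,0,0]},
    {"jaw":0,"offset":[3,-12,0],"rot":[0,0,0]},
    {"jaw":0,"offset":[2,-8,0],"rot":[0,0,0]},
  ],
)

```text
time_s: 18.15
eef_pos: [0.6223, -0.154, 0.2891]
eef_rot: [-0.0, -0.085, 0.996, 0.0]
wrist_force: [0.0, -0.0, -3.3]
opening: 0.221
grasp_force: 58.9
```

>>> apply_moves(
  moves=[
    {"jaw":0,"offset":[0,-3,5],"rot":[0,0,0]},
    {"jaw":0,"offset":[0,0,8],"rot":[0,0,0]},
    {"jaw":0,"offset":[0,0,7],"rot":[0,0,0]},
    {"jaw":0,"offset":[0,0,1],"rot":[0,0,0]},
    {"jaw":0,"offset":[0,0,0],"rot":[0,0,0]},
  ],
)

```text
time_s: 18.77
eef_pos: [0.6229, -0.156, 0.2681]
eef_rot: [-0.0, -0.085, 0.996, 0.0]
wrist_force: [-0.1, 0.1, -3.0]
opening: 0.225
grasp_force: 58.9
```

```bash
python3 st.py; python3 -c "
from h import *
plan([.5653,-.1768,.2686],np.radians(9.8))"
```

```text
F [-0.13  0.09 -2.99] T [ 0.012 -0.011 -0.02 ] pos [ 0.6229 -0.156   0.2681] gf 58.9
copper px [241, 274, 49, 53, 1278] cen [ 0.618 -0.162  0.101] z [0.065 0.135] x [0.611 0.625] y [-0.2   -0.117] box [array([267.5, 300. ]), array([34.9, 49.2]), np.float64(65.0)]
t 18.82 pos [ 0.623  -0.1561  0.2684] F [ 0.9  0.7 -2.9] open 0.225 gf 58.9
offset now-axes mm [ 60.4 -10.6  -0.3] final-axes [ 60.4 -10.6  -0.2] rot [-0.01  0.02 -0.02]
```

>>> apply_moves(
  moves=[
    {"jaw":0,"offset":[6,-3,0],"rot":[0,0,0]},
    {"jaw":0,"offset":[10,-4,0],"rot":[0,0,0]},
    {"jaw":0,"offset":[10,-3,0],"rot":[0,0,0]},
    {"jaw":0,"offset":[8,0,0],"rot":[0,0,0]},
    {"jaw":0,"offset":[6,0,0],"rot":[0,0,0]},
  ],
)

```text
time_s: 19.45
eef_pos: [0.5845, -0.1731, 0.2683]
eef_rot: [0.0, -0.085, 0.996, 0.0]
wrist_force: [0.3, 0.6, -2.7]
opening: 0.226
grasp_force: 58.9
```

>>> apply_moves(
  moves=[
    {"jaw":0,"offset":[6,0,0],"rot":[0,0,0]},
    {"jaw":0,"offset":[6,0,0],"rot":[0,0,0]},
    {"jaw":0,"offset":[5,0,0],"rot":[0,0,0]},
    {"jaw":0,"offset":[3,0,0],"rot":[0,0,0]},
    {"jaw":0,"offset":[0,0,0],"rot":[0,0,0]},
  ],
)

```text
time_s: 20.08
eef_pos: [0.5654, -0.1763, 0.2682]
eef_rot: [0.0, -0.085, 0.996, 0.0]
wrist_force: [0.6, -0.0, -3.4]
opening: 0.226
grasp_force: 58.9
```

```bash
python3 st.py; python3 -c "
from h import *
plan([.5653,-.1768,.2476],np.radians(9.8))"
```

```text
F [ 0.59 -0.03 -3.39] T [0.039 0.055 0.028] pos [ 0.5654 -0.1763  0.2682] gf 58.9
copper px [217, 261, 49, 52, 1300] cen [ 0.563 -0.181  0.101] z [0.063 0.136] x [0.555 0.57 ] y [-0.219 -0.138] box [array([243.1, 286.2]), array([37. , 45.4]), np.float64(66.8)]
t 20.12 pos [ 0.5655 -0.1763  0.2682] F [-0.3 -1.1 -3.6] open 0.224 gf 58.9
offset now-axes mm [ 0.3 -0.5 20.6] final-axes [ 0.3 -0.5 20.6] rot [-0.    0.01 -0.04]
```

>>> apply_moves(
  moves=[
    {"jaw":0,"offset":[0,0,5],"rot":[0,0,0]},
    {"jaw":0,"offset":[0,0,5],"rot":[0,0,0]},
    {"jaw":0,"offset":[0,0,5],"rot":[0,0,0]},
    {"jaw":0,"offset":[0,0,4],"rot":[0,0,0]},
    {"jaw":0,"offset":[0,0,0],"rot":[0,0,0]},
  ],
)

```text
time_s: 20.75
eef_pos: [0.5652, -0.1761, 0.2485]
eef_rot: [-0.0, -0.085, 0.996, 0.0]
wrist_force: [-0.7, 1.0, -3.0]
opening: 0.221
grasp_force: 58.9
```

```bash
python3 st.py
```

```text
F [-0.67  0.96 -2.96] T [-0.013 -0.009 -0.032] pos [ 0.5652 -0.1761  0.2485] gf 58.9
copper px [218, 270, 49, 50, 1232] cen [ 0.562 -0.182  0.082] z [0.045 0.116] x [0.554 0.569] y [-0.219 -0.138] box [array([243.5, 294.7]), array([35.3, 45.2]), np.float64(67.5)]
```

>>> apply_moves(
  moves=[
    {"jaw":0,"offset":[0,0,0.5],"rot":[0,0,0]},
    {"jaw":0,"offset":[0,0,0.4],"rot":[0,0,0]},
    {"jaw":0,"offset":[0,0,0],"rot":[0,0,0]},
    {"jaw":0,"offset":[0,0,0],"rot":[0,0,0]},
    {"jaw":0,"offset":[0,0,0],"rot":[0,0,0]},
  ],
)

```text
time_s: 21.42
eef_pos: [0.5655, -0.1763, 0.2483]
eef_rot: [0.0, -0.085, 0.996, -0.0]
wrist_force: [-0.2, -0.4, -3.4]
opening: 0.224
grasp_force: 58.9
```

>>> apply_moves(
  moves=[
    {"jaw":0,"offset":[0,0,0.6],"rot":[0,0,0]},
    {"jaw":0,"offset":[0,0,0.6],"rot":[0,0,0]},
    {"jaw":0,"offset":[0,0,0],"rot":[0,0,0]},
    {"jaw":0,"offset":[0,0,0],"rot":[0,0,0]},
    {"jaw":0,"offset":[0,0,0],"rot":[0,0,0]},
  ],
)

```text
time_s: 22.05
eef_pos: [0.5656, -0.1763, 0.2476]
eef_rot: [0.0, -0.085, 0.996, -0.0]
wrist_force: [-3.3, 1.7, 3.8]
opening: 0.224
grasp_force: 59.9
```

>>> apply_moves(
  moves=[
    {"jaw":0,"offset":[0,0,-0.3],"rot":[0,0,0]},
    {"jaw":0,"offset":[0,0,0],"rot":[0,0,0]},
    {"jaw":0,"offset":[0,0,0],"rot":[0,0,0]},
    {"jaw":0.3,"offset":[0,0,0],"rot":[0,0,0]},
    {"jaw":0.4,"offset":[0,0,0],"rot":[0,0,0]},
  ],
)

```text
time_s: 22.68
eef_pos: [0.5655, -0.1763, 0.2468]
eef_rot: [-0.0, -0.085, 0.996, 0.0]
wrist_force: [-1.1, -1.2, 0.1]
opening: 0.4
grasp_force: 0.0
```

>>> apply_moves(
  moves=[
    {"jaw":0.55,"offset":[0,0,0],"rot":[0,0,0]},
    {"jaw":0.6,"offset":[0,0,0],"rot":[0,0,0]},
    {"jaw":0.6,"offset":[0,0,0],"rot":[0,0,0]},
    {"jaw":0.6,"offset":[0,0,0],"rot":[0,0,0]},
    {"jaw":0.6,"offset":[0,0,0],"rot":[0,0,0]},
  ],
)

```text
time_s: 23.3
eef_pos: [0.5654, -0.1763, 0.2473]
eef_rot: [0.0, -0.085, 0.996, -0.0]
wrist_force: [-0.6, -0.1, -0.5]
opening: 0.598
grasp_force: 0.0
```

```bash
cat >> st.py <<'E'
g=(I[...,0]>2.2*I[...,1])&(W[...,2]>.2)&(abs(W[...,0]-p[0])<.06)&(abs(W[...,1]-p[1])<.05)
if g.sum(): P=W[g]; v,u=np.nonzero(g); print('grip',g.sum(),'px',u.mean().round(1),v.mean().round(1),np.nanmedian(P,0).round(3),P.min(0).round(3),P.max(0).round(3))
E
python3 st.py
```

```text
F [-0.63 -0.1  -0.47] T [-0.004 -0.012 -0.006] pos [ 0.5654 -0.1763  0.2473] gf 0.0
copper px [218, 270, 48, 50, 1225] cen [ 0.562 -0.182  0.08 ] z [0.044 0.115] x [0.555 0.569] y [-0.22  -0.139] box [array([243.6, 294.9]), array([34.5, 45.9]), np.float64(65.9)]
grip 276 px 232.4 205.5 [ 0.574 -0.18   0.271] [ 0.553 -0.188  0.239] [ 0.579 -0.169  0.279]
```

The hook stayed up and is released. I'll withdraw straight up and check that the plate hangs still.

>>> apply_moves(
  moves=[
    {"jaw":0.6,"offset":[0,0,-10],"rot":[0,0,0]},
    {"jaw":0.6,"offset":[0,0,-25],"rot":[0,0,0]},
    {"jaw":0.6,"offset":[0,0,-40],"rot":[0,0,0]},
    {"jaw":0.6,"offset":[0,0,-40],"rot":[0,0,0]},
    {"jaw":0.6,"offset":[0,0,-20],"rot":[0,0,0]},
  ],
)

```text
time_s: 23.98
eef_pos: [0.5661, -0.1766, 0.3863]
eef_rot: [0.002, -0.085, 0.996, -0.001]
wrist_force: [0.2, -0.2, 0.2]
opening: 0.602
grasp_force: 0.0
```

```bash
sed -i "s/p=o\['eef_pos'\]/p=np.array([.5655,-.1763,.2476])/" st.py; python3 st.py
```

```text
F [ 0.18 -0.25  0.17] T [-0.03   0.01  -0.005] pos [ 0.5661 -0.1766  0.3863] gf 0.0
copper px [218, 271, 48, 49, 1228] cen [ 0.562 -0.182  0.081] z [0.044 0.115] x [0.555 0.569] y [-0.22  -0.139] box [array([243.6, 295.2]), array([34.7, 45.4]), np.float64(66.8)]
grip 190 px 231.3 201.8 [ 0.569 -0.181  0.277] [ 0.551 -0.189  0.242] [ 0.578 -0.168  0.28 ]
```

>>> apply_moves(
  moves=[
    {"jaw":0.6,"offset":[0,0,0],"rot":[0,0,0]},
    {"jaw":0.6,"offset":[0,0,0],"rot":[0,0,0]},
    {"jaw":0.6,"offset":[0,0,0],"rot":[0,0,0]},
    {"jaw":0.6,"offset":[0,0,0],"rot":[0,0,0]},
    {"jaw":0.6,"offset":[0,0,0],"rot":[0,0,0]},
  ],
)

```text
time_s: 24.65
eef_pos: [0.5654, -0.1763, 0.382]
eef_rot: [-0.0, -0.085, 0.996, 0.0]
wrist_force: [0.5, -0.6, 1.1]
opening: 0.597
grasp_force: 0.0
```

>>> apply_moves(
  moves=[
    {"jaw":0.6,"offset":[0,0,0],"rot":[0,0,0]},
    {"jaw":0.6,"offset":[0,0,0],"rot":[0,0,0]},
    {"jaw":0.6,"offset":[0,0,0],"rot":[0,0,0]},
    {"jaw":0.6,"offset":[0,0,0],"rot":[0,0,0]},
    {"jaw":0.6,"offset":[0,0,0],"rot":[0,0,0]},
  ],
)

```text
time_s: 25.28
eef_pos: [0.5654, -0.1763, 0.3823]
eef_rot: [-0.0, -0.085, 0.996, -0.0]
wrist_force: [0.1, -0.4, 0.1]
opening: 0.6
grasp_force: 0.0
```

```bash
python3 st.py; python3 - <<'E'
from h import *
ctrl.camera('scene'); im,d=ctrl.camera('scene'); a=np.load('scene0.npz'); W=cloud(d,a['K'],a['M'])
for t in ['beaker','meter','jar','hook','plate']:
    for r in ctrl.outline_of('scene',t)[:2]: print(t,round(r['score'],2),np.round(r['position']),np.nanmedian(W[r['region']],0).round(3))
E
```

```text
F [ 0.07 -0.39  0.09] T [ 0.001  0.03  -0.   ] pos [ 0.5654 -0.1763  0.3823] gf 0.0
copper px [218, 271, 49, 49, 1230] cen [ 0.562 -0.182  0.08 ] z [0.044 0.115] x [0.555 0.569] y [-0.22  -0.139] box [array([243.6, 295.2]), array([34.7, 45.4]), np.float64(66.8)]
grip 199 px 231.6 202.1 [ 0.571 -0.18   0.277] [ 0.551 -0.188  0.24 ] [ 0.578 -0.169  0.28 ]
beaker 0.93 [347. 219.] [0.429 0.133 0.06 ]
beaker 0.27 [238. 216.] [ 0.574 -0.178  0.249]
meter 0.67 [304. 253.] [0.457 0.005 0.034]
jar 0.65 [223. 260.] [ 0.411 -0.161  0.054]
hook 0.75 [236. 218.] [ 0.574 -0.178  0.252]
hook 0.6 [239. 426.] [ 0.763 -0.281  0.017]
plate 0.57 [241. 290.] [ 0.562 -0.18   0.094]
```

The plate hangs still, the bystanders haven't moved and the robot is clear, so I'm handing in.

```bash
python3 -c "
from bench import ctrl
print(ctrl.hand_in())"
```

```text
the job is handed in; nothing more can be done
None
```

I handed the job in at about 25 s of robot time: the red-grip hook is back over the crossbar with the copper plate hanging still and free on it, the gripper is clear, and the beaker, meter and jar are where they were; no verdict came back.

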